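# Lock the test gauge into the bench air outlet

### The job

Pull the red dust plug out of the bench air outlet and set it down on the bench, then take the orange digital gauge out of its wooden holder and push its brass stem into the outlet until it locks and stays in by itself. Push firmly but never force it, let go of it, and leave the mug, the oil can and the tape measure as they are.

Things in the scene. Friction and masses are not known exactly. Their poses are not given: they have to be found in the camera images.
- outlet: Bench air outlet, fixed: aluminium block 54x54 mm, 70 mm high, on a dark base plate 80x80x8 mm; a rigid pipe leaves on its +x side and enters the bench 50 mm from the axis. Origin: centre of its underside, on the bench; z up the axis of the round hole in its top (18 mm bore, 2 mm chamfer, flat blue ring round it). More than 30 N between gauge and outlet would damage it.
- outlet_mouth (a point): Centre of the outlet's hole at its top face, 70 mm above the bench; z up. Hidden inside are spring pawls, a spring valve and a stiff rubber stop, at a depth that differs from outlet to outlet: the stem locks with its tip somewhere between 28 and 50 mm below the mouth. Way in: a slight bump of a few N some 16 mm before the lock, then see valve.
- valve (a joint): How far (m) the stem has pushed down the spring valve in the outlet. 0 = closed. Over its last 6 mm before the lock the stem feels the spring rise from 2 to 8 N, plus friction; at 0.006 to 0.0065 the pawls snap into the stem's groove; at 0.008 it meets the stiff rubber stop (20 N per mm). Let go before the snap, the stem is pushed back up and this drops to 0; after it, the stem is held at about 0.006.
- dust_plug: Red dust plug, 34 mm high, standing loose in the outlet's hole, 30 g. Origin: centre of its lower end, 7 mm below the mouth while it is in; z up. From the origin: 15 mm round skirt 0 to 7 mm, 22 mm flange 7 to 11 mm, flat finger tab 10 to 34 mm high, 24 mm wide along its x and 10 mm thick along its y (pinch it across y).
- holder: Fixed wooden block 70x70x44 mm with a vertical 20 mm hole right through it, in which the gauge stands. Origin: centre of its underside, on the bench.
- gauge: Digital gauge, 96 mm high, about 0.12 kg, upright in the holder, stem tip on the bench. Origin: centre of the stem's tip, z up the stem. Heights from there: brass stem 16 mm thick with a chamfered nose 0 to 12 mm, 10 mm thick groove 12 to 20, then a cone to the 16 mm shank 23 to 66 (25 mm hexagon at 60 to 66); square orange case 44x44 mm, sides along x and y, 66 to 96, display on top.
- gauge_tip (a point): Centre of the lower end of the gauge's stem (the gauge's origin). The gauge can be gripped across any two opposite sides of its square case.
- mug_1: Grey mug, 80 mm diameter, 94 mm high, bystander. Origin: centre of its underside.
- oil_can: Copper oil can with a long spout, 84x103x196 mm, bystander. Origin: centre of its underside.
- tape_measure: Yellow tape measure, 76x94x34 mm, bystander. Origin: centre of its underside.

How it is judged:
By the outcome, as a careful person would: the job done as asked, in the order asked, and still so for the second after the job is handed in, with the robot touching nothing.
It also fails if it takes over 54 s, if anything falls off the work surface, if the arm or the gripper's body presses on something with over 40 N, if the wrist force passes 120 N, or if a joint passes its speed limit or range.

### The arm

A 6-joint arm with a two-finger parallel gripper is mounted at the origin on the work surface; the furniture and walls round the work are solid. World frame = base frame: x ahead of the robot, y to its left, z up, the work surface at z = 0. Lengths are in m, angles in rad, forces in N, time in s.
With the tool pointing down it reaches from about 0.375 to 0.975 m from the base axis. Payload 3.8 kg.
Tool frame: the origin (TCP) lies on the centre line of the jaws, within the pads' length; the fingertips stand 14 mm ahead of it and the grasp point (between the pads) lies 5 mm behind it; z points along the fingers, y is the line along which they close (so a half turn about z gives the same grasp; the last joint's range is limited). The gripper opens to 85 mm and grips with 20 to 120 N. Pads are 22 mm wide; open, the fingers measure 114 mm over their backs; the gripper's body (76 mm by 85 mm) begins 54 mm behind the grasp point. The pads swing forward as they close: fully open they stand 13 mm farther back than shut.
Start: joints at [1.236, 0.264, 1.604, -0, 1.274, -0.037], TCP at [0.198, 0.645, 0.245] pointing down, gripper open.
Joint ranges: [-2.63, 2.63], [-0.94, 2.18], [0.31, 2.57], [-1.31, 4.45], [0, 2.66], [-2.55, 2.55]. Speed limits (rad/s): [2.57, 2.57, 3.14, 3.14, 3.14, 3.14].

### API

Orientations are given as a unit quaternion [x, y, z, w].
In Python, from cell import manip gives the robot as it stands.
- The arm moves only by the tool play_rows, never from a script. Its argument "motion" is a list of rows, each a list of 7 numbers: the shift along the tool's x, y, z in m, then the turn, a rotation vector about the tool's x, y, z in rad, then the opening, from 0 (shut) to 1 (fully open). In form: [[tx, ty, tz, wx, wy, wz, grip], ...]. A call has 1 to 8 rows; each row is the pose to reach, as a shift and turn from the pose commanded when the call began, along the tool's axes at that moment; what a row does not reach only later rows make up. A row lasts 1/12 s, in which the tool goes at most 41.7 mm and 7.16 degrees, less where a joint would pass 70% of its speed; a pose out of reach is approached as far as the arm can. A call with a gripper value outside its range is refused whole. The fingers move at their own pace and stop on an object; "grip_force" is the grip in N (left out, the last holds). Time passes only in rows, so rows that repeat a pose let the fingers close. It gives the time, the measured TCP pose, the force, the opening and the grip force at its end, in the units of the state.
- manip.get_state(): the state, without advancing time (a new reading comes with each control period).
- manip.camera(name): name is "side" or "top" or "wrist"; returns a dict with "color" (384x512x3 uint8, red, green, blue), "range_z" (384x512 float32, m along the optical axis (not along the pixel's ray), 0 where there is no reading), "fx", "fy", "cx", "cy" (pixels), "rvec" (rotation vector, rad) and "tvec" (3), from world to camera coordinates, as OpenCV has them. Camera axes: x right, y down, z forward; pixel columns grow to the right and rows downward; lengths in m; the calibration is good to about 2 mm. A picture is of the moment at which its call begins.
- manip.job_done(): hands the job in; it is judged then, once.
The state is a dict: "time_s": time; "joints": joint angles; "qd": joint speeds; "tau": joint torques, N m; "ee_pos": TCP position; "ee_rot": TCP orientation; "force": force on the tool from outside, world axes, zero at the start; "ft_torque": the same for the moment, N m; "grip_width": finger opening in m; "gripper_force": force on a finger pad.
Only numpy, scipy, OpenCV 4.12 (cv2) and the standard library are available. Lean on these libraries where they do the work, as an engineer would, in place of code of your own. Each camera call takes 0.05 s, during which the arm holds its last target. There are 200 camera calls.

## Working session

There is one attempt and no reset: what is moved stays moved. The work goes in short steps, Python scripts to look and compute and a tool call to move; the robot and the scene stay as the last step left them, time stands still between calls to the robot, and variables do not carry over. Pictures are saved under pics/ and viewed, at most 10 in all, crops included, and the job is handed in when it is done.

Besides the shell and the picture viewer there is one more tool, called after "Request:" as name(argument=value, ...), one argument or row to a line, values as JSON. play_rows: Moves the arm, as the interface text tells. Its arguments: {"type":"object","properties":{"motion":{"type":"array"},"grip_force":{"type":"number"}},"required":["motion"]}

```bash
mkdir -p pics; ls
python3 - <<'E'
from cell import manip
import cv2,numpy as np
s=manip.get_state();print(s)
ims=[]
for n in("top","side"):
    c=manip.camera(n);np.savez('pics/'+n,**c);ims.append(c['color'][:,:,::-1])
    print(n,c['fx'],c['cx'],c['cy'],c['rvec'],c['tvec'])
cv2.imwrite('pics/a.png',ims[0]);cv2.imwrite('pics/b.png',ims[1])
E
```

```text
pics
{'time_s': 0.0, 'joints': array([ 1.23610396e+00,  2.64759199e-01,  1.60537759e+00, -3.16569553e-05,
        1.27368673e+00, -3.68698919e-02]), 'qd': array([-0.00159143, -0.0016951 , -0.00026417, -0.00038745,  0.00088013,
       -0.00109853]), 'tau': array([ 1.71277807e-03, -5.15126288e+01, -3.67307854e+01,  1.39128133e-04,
        1.28934259e-02,  5.18671732e-05]), 'ee_pos': array([0.19783424, 0.64462822, 0.24395597]), 'ee_rot': array([ 1.48356816e-01,  9.88933269e-01, -1.09903475e-03, -1.91167163e-04]), 'force': array([-0.13930706,  0.21095906, -1.27902366]), 'ft_torque': array([-0.02069004,  0.03149108, -0.01558473]), 'gripper_force': 0.0, 'grip_width': 0.08535733321879031}
top 443.3270700665398 252.660306068738 188.3904787497411 [ 2.13558871 -2.16343514  0.14767268] [0.02122674 0.5347064  1.15261681]
side 389.124240791163 248.79331686087977 190.1393987905087 [ 2.08037154 -0.68486788  0.337073  ] [-0.43081888  0.25513477  0.63419213]
```

View pics/a.png

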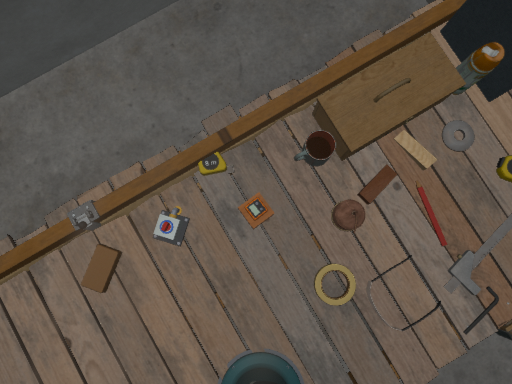

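View pics/b.png

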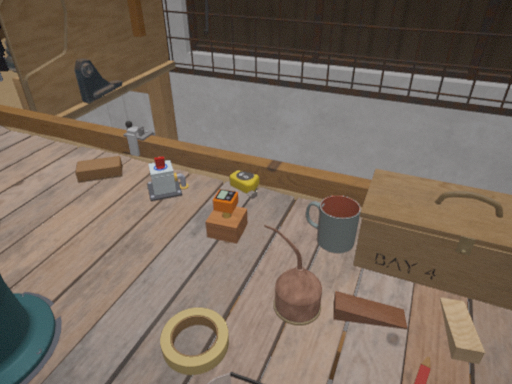

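The top view shows the outlet with its plug at (167,227), gauge (257,210), tape (211,162), mug (319,147) and oil can (348,214). The side view shows the plug at (160,162) and gauge at (227,200).

```bash
cat > h.py <<'E'
import cv2,numpy as np
from scipy.spatial.transform import Rotation as R
def cloud(c):
    Z=c['range_z'];v,u=np.mgrid[:Z.shape[0],:Z.shape[1]]
    P=np.stack([(u-c['cx'])/c['fx']*Z,(v-c['cy'])/c['fy']*Z,Z],-1)-c['tvec']
    W=P@R.from_rotvec(np.ravel(c['rvec'])).as_matrix()
    W[Z==0]=np.nan; return W
def hsv(c): return cv2.cvtColor(c['color'],cv2.COLOR_RGB2HSV)
def rect(W,m):
    p=W[m][:,:2]; r=cv2.minAreaRect((p*1000).astype(np.float32)); return r
E
python3 - <<'E'
from h import *
for n in("top","side"):
    c=dict(np.load(f'pics/{n}.npz'));W=cloud(c);H=hsv(c)
    red=((H[...,0]<6)|(H[...,0]>174))&(H[...,1]>170)&(H[...,2]>90)
    org=(H[...,0]>=5)&(H[...,0]<14)&(H[...,1]>190)&(H[...,2]>120)
    if n=='top': pts=dict(bench=(230,240),outlet=(157,220),mug=(319,147),oil=(348,214),tape=(211,162),box=(340,110),rail=(150,180))
    else: pts=dict(bench=(150,250),outlettop=(153,170),gauge=(227,200),mugrim=(335,202),oil=(298,270))
    for k,(u,v) in pts.items(): print(n,k,W[v,u].round(3))
    for k,m,roi in(('plug',red,(150,145,185,240) if n=='top' else (140,140,180,180)),('gauge',org,(235,185,280,235) if n=='top' else (205,180,245,215))):
        mm=np.zeros_like(m);x0,y0,x1,y1=roi;mm[y0:y1,x0:x1]=m[y0:y1,x0:x1]
        mm&=np.isfinite(W[...,2]);print(k,mm.sum(),'z',np.percentile(W[mm][:,2],[5,50,95]).round(3),rect(W,mm),np.median(W[mm],0).round(3))
    if n=='top':
        for nm,(x0,y0,x1,y1) in dict(outlet=(140,200,200,255),holder=(230,180,285,240)).items():
            S=W[y0:y1,x0:x1]
            for lo,hi in((.035,.05),(.06,.078),(.088,.105)):
                m=(S[...,2]>lo)&(S[...,2]<hi)
                if m.sum()>10:print(nm,lo,m.sum(),rect(S,m),np.median(S[m],0).round(3))
E
```

```text
top bench [ 0.418  0.121 -0.834]
top outlet [ 0.456  0.278 -0.003]
top mug [ 0.645 -0.167  0.04 ]
top oil [ 0.459 -0.229  0.081]
top tape [0.61  0.127 0.032]
top box [ 0.718 -0.209  0.134]
top rail [0.557 0.285 0.061]
plug 36 z [0.073 0.095 0.099] ((434.2875061035156, 235.46121215820312), (12.115998268127441, 19.462486267089844), 74.61530303955078) [0.434 0.236 0.095]
gauge 65 z [0.09  0.094 0.098] ((477.067138671875, 7.083578109741211), (43.211063385009766, 43.0721321105957), 36.01542663574219) [0.475 0.009 0.094]
outlet 0.035 77 ((445.0346984863281, 217.96934509277344), (80.7620620727539, 27.179733276367188), 15.424437522888184) [0.466 0.222 0.04 ]
outlet 0.06 402 ((434.2168273925781, 238.98678588867188), (54.70783615112305, 53.835262298583984), 72.74722290039062) [0.433 0.236 0.07 ]
outlet 0.088 43 ((434.3492736816406, 238.42453002929688), (10.05029010772705, 23.164987564086914), 64.84603118896484) [0.434 0.239 0.096]
holder 0.035 386 ((476.501953125, 7.315704345703125), (70.16769409179688, 70.02850341796875), 35.50678253173828) [0.47  0.007 0.044]
holder 0.088 294 ((476.3690185546875, 7.344648361206055), (43.94278335571289, 44.01974105834961), 37.376190185546875) [0.476 0.007 0.096]
side bench [ 0.313  0.052 -0.001]
side outlettop [0.414 0.235 0.069]
side gauge [ 0.471 -0.01   0.094]
side mugrim [ 0.659 -0.134  0.078]
side oil [ 0.456 -0.244  0.095]
plug 80 z [0.072 0.086 0.096] ((433.7145690917969, 236.00369262695312), (10.841451644897461, 21.540742874145508), 61.54595184326172) [0.434 0.234 0.086]
gauge 181 z [0.072 0.082 0.094] ((475.5081787109375, 2.108814239501953), (41.70842361450195, 39.802581787109375), 37.158233642578125) [ 0.465 -0.01   0.082]
```

```bash
cat >> h.py <<'E'
def go(s,pos,yaw):
    """tool-frame shift/rotvec from the present pose to TCP pos, tool down, jaw line at yaw deg (mod 180)"""
    R0=R.from_quat(s['ee_rot']);best=None
    for k in(-1,0,1):
        a=np.radians(yaw+180*k); y=np.array([np.cos(a),np.sin(a),0]);z=np.array([0,0,-1.]);x=np.cross(y,z)
        w=(R0.inv()*R.from_matrix(np.stack([x,y,z],1))).as_rotvec()
        if best is None or np.linalg.norm(w)<np.linalg.norm(best)-1e-6: best=w
    t=R0.inv().apply(np.array(pos)-s['ee_pos'])
    print('t',t.round(4),'w',best.round(3),'at',s['ee_pos'].round(4),'F',s['force'].round(1),'t',round(s['time_s'],2),'gw',round(s['grip_width'],4))
E
python3 - <<'E'
from h import *
from cell import manip
s=manip.get_state();go(s,(.434,.238,.20),65)
c=dict(np.load('pics/top.npz'));W=cloud(c)
for x,y in((.40,.12),(.41,.12),(.40,.13),(.42,.11),(.39,.11),(.385,.13),(.38,.12)):
    m=np.hypot(W[...,0]-x,W[...,1]-y)<.014;p=W[m];print(x,y,m.sum(),p[:,2].min().round(3),p[:,2].max().round(3))
E
```

```text
t [-0.3451 -0.3194  0.0447] w [-0.002  0.     0.138] at [0.1979 0.6447 0.244 ] F [-0.2 -0.2 -0.3] t 0.1 gw 0.0856
0.4 0.12 91 -0.846 0.005
0.41 0.12 92 -0.846 0.005
0.4 0.13 83 -0.006 0.006
0.42 0.11 89 -0.844 0.005
0.39 0.11 91 -0.853 0.006
0.385 0.13 84 -0.006 0.006
0.38 0.12 82 -0.006 0.004
```

Request:
play_rows(
  motion=[
    [-0.345,-0.319,0.045,0,0,0.138,1],
    [-0.345,-0.319,0.045,0,0,0.138,1],
    [-0.345,-0.319,0.045,0,0,0.138,1],
    [-0.345,-0.319,0.045,0,0,0.138,1],
    [-0.345,-0.319,0.045,0,0,0.138,1],
    [-0.345,-0.319,0.045,0,0,0.138,1],
    [-0.345,-0.319,0.045,0,0,0.138,1],
    [-0.345,-0.319,0.045,0,0,0.138,1],
  ],
)

```text
time_s: 0.77
ee_pos: [0.3651, 0.3564, 0.2129]
ee_rot: [0.216, 0.976, -0.0, -0.0]
force: [0.8, 0.2, 0.4]
grip_width: 0.0856
gripper_force: 0.0
```

Request:
play_rows(
  motion=[
    [-0.112,-0.078,0.013,0,0,0,1],
    [-0.112,-0.078,0.013,0,0,0,1],
    [-0.112,-0.078,0.013,0,0,0,1],
    [-0.112,-0.078,0.013,0,0,0,1],
    [-0.112,-0.078,0.013,0,0,0,1],
  ],
)

```text
time_s: 1.18
ee_pos: [0.4343, 0.2376, 0.1997]
ee_rot: [0.218, 0.976, -0.001, -0.0]
force: [-0.7, 0.1, 0.4]
grip_width: 0.0856
gripper_force: 0.0
```

Run:
```python
from h import *
from cell import manip
c=manip.camera('wrist');np.savez('pics/w1',**c);cv2.imwrite('pics/w1.png',c['color'][:,:,::-1])
W=cloud(c);H=hsv(c)
red=((H[...,0]<6)|(H[...,0]>174))&(H[...,1]>150)&(H[...,2]>60)&(W[...,2]>.088)&(W[...,2]<.105)&(np.hypot(W[...,0]-.434,W[...,1]-.238)<.04)
print(red.sum(),rect(W,red),np.median(W[red],0).round(4))
top=(W[...,2]>.064)&(W[...,2]<.076)&(np.hypot(W[...,0]-.434,W[...,1]-.238)<.05)
print(top.sum(),rect(W,top))
go(manip.get_state(),(.434,.238,.091),65)
```

```text
294 ((434.5973205566406, 238.9976043701172), (10.065642356872559, 22.9819393157959), 64.79560852050781) [0.433  0.2398 0.0969]
2584 ((435.2596435546875, 238.78619384765625), (54.096492767333984, 54.53083801269531), 72.28295135498047)
t [-0.001  -0.0009  0.109 ] w [-0.001 -0.001 -0.003] at [0.4336 0.2392 0.2   ] F [-0.3  0.4  0. ] t 1.23 gw 0.0853
```

View pics/w1.png

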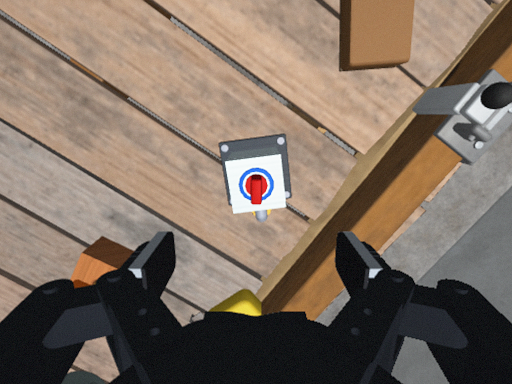

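The wrist view shows the plug's red tab at (256,188), centred on the outlet with its blue ring. The two measurements agree, so I'm descending.

Request:
play_rows(
  motion=[
    [0,0,0.04,0,0,0,1],
    [0,0,0.08,0,0,0,1],
    [0,0,0.109,0,0,0,0.5],
    [0,0,0.109,0,0,0,0],
    [0,0,0.109,0,0,0,0],
    [0,0,0.109,0,0,0,0],
    [0,0,0.109,0,0,0,0],
    [0,0,0.109,0,0,0,0],
  ],
  grip_force=30,
)

```text
time_s: 1.9
ee_pos: [0.4352, 0.2417, 0.0941]
ee_rot: [0.216, 0.976, 0.001, 0.002]
force: [-2.0, -3.9, 3.8]
grip_width: 0.0124
gripper_force: 2.3
```

Request:
play_rows(
  motion=[
    [0,0,0,0,0,0,0],
    [0,0,0,0,0,0,0],
    [0,0,0,0,0,0,0],
    [0,0,0,0,0,0,0],
  ],
)

```text
time_s: 2.23
ee_pos: [0.4345, 0.2406, 0.0936]
ee_rot: [0.216, 0.976, 0.001, 0.001]
force: [-1.6, -3.8, 6.7]
grip_width: 0.0091
gripper_force: 32.1
```

Request:
play_rows(
  motion=[
    [0,0,-0.02,0,0,0,0],
    [0,0,-0.05,0,0,0,0],
    [0,-0.02,-0.065,0,0,0,0],
    [0,-0.06,-0.06,0,0,0,0],
    [-0.002,-0.1,-0.04,0,0,0,0],
    [-0.002,-0.12,-0.005,0,0,0,0],
    [-0.002,-0.12,0.02,0,0,0,0],
    [-0.002,-0.12,0.02,0,0,0,0],
  ],
)

```text
time_s: 2.9
ee_pos: [0.3801, 0.1288, 0.0677]
ee_rot: [0.217, 0.976, -0.002, -0.003]
force: [-0.6, -0.7, -0.8]
grip_width: 0.0093
gripper_force: 31.2
```

Run:
```python
from h import *
from cell import manip
s=manip.get_state();go(s,(.385,.13,.0306),65)
c=manip.camera('side');cv2.imwrite('pics/s2.png',cv2.resize(c['color'][80:280,60:320,::-1],None,fx=2.5,fy=2.5))
```

```text
t [-0.0041  0.0034  0.0371] w [-0.005 -0.006 -0.002] at [0.3801 0.1288 0.0677] F [-0.6 -0.7 -0.8] t 2.9 gw 0.0093
```

View pics/s2.png

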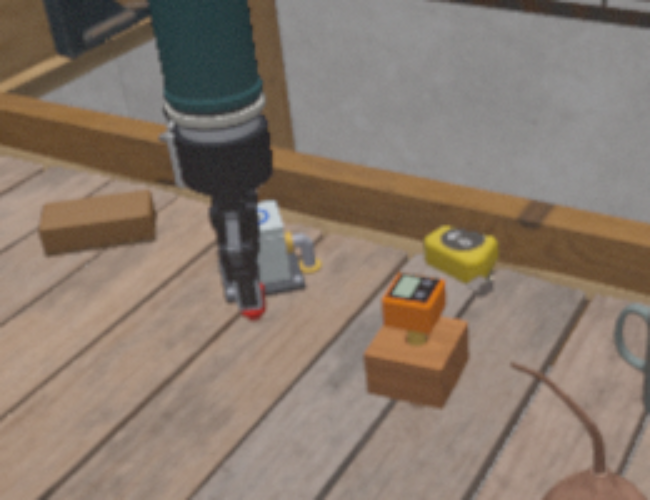

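The plug hangs from the fingers at (253,303), clear of the outlet, so I'll lower it and release.

Request:
play_rows(
  motion=[
    [0,0,0.02,0,0,0,0],
    [0,0,0.032,0,0,0,0],
    [0,0,0.036,0,0,0,0],
    [0,0,0.037,0,0,0,0],
    [0,0,0.037,0,0,0,0],
  ],
)

```text
time_s: 3.37
ee_pos: [0.3862, 0.1316, 0.0359]
ee_rot: [0.216, 0.976, 0.001, 0.001]
force: [-0.3, 0.8, 0.2]
grip_width: 0.0096
gripper_force: 31.2
```

Request:
play_rows(
  motion=[
    [0,0,0.002,0,0,0,0],
    [0,0,0.003,0,0,0,0],
    [0,0,0.003,0,0,0,0],
  ],
)

```text
time_s: 3.62
ee_pos: [0.3851, 0.1311, 0.0321]
ee_rot: [0.216, 0.976, 0.0, 0.0]
force: [-0.1, 0.2, -0.0]
grip_width: 0.0095
gripper_force: 31.2
```

Request:
play_rows(
  motion=[
    [0,0,0.001,0,0,0,0],
    [0,0,0.002,0,0,0,0],
    [0,0,0.002,0,0,0,0],
  ],
)

```text
time_s: 3.87
ee_pos: [0.3852, 0.131, 0.0305]
ee_rot: [0.216, 0.976, 0.0, 0.0]
force: [-3.2, -0.6, 8.1]
grip_width: 0.0093
gripper_force: 32.5
```

Request:
play_rows(
  motion=[
    [0,0,0,0,0,0,0.3],
    [0,0,0,0,0,0,0.6],
    [0,0,0,0,0,0,1],
    [0,0,-0.01,0,0,0,1],
    [0,0,-0.04,0,0,0,1],
    [0,0,-0.08,0,0,0,1],
    [0,0,-0.12,0,0,0,1],
    [0,0,-0.15,0,0,0,1],
  ],
)

```text
time_s: 4.53
ee_pos: [0.3853, 0.131, 0.1832]
ee_rot: [0.216, 0.976, 0.001, 0.001]
force: [1.2, 0.4, 0.9]
grip_width: 0.0853
gripper_force: 0.0
```

Run:
```python
from h import *
from cell import manip
s=manip.get_state();go(s,(.4765,.0073,.20),36.5)
c=manip.camera('wrist');cv2.imwrite('pics/w2.png',c['color'][:,:,::-1])
```

```text
t [-0.135  -0.0736 -0.0166] w [0.003 0.002 0.498] at [0.3853 0.131  0.1832] F [1.2 0.4 0.9] t 4.53 gw 0.0853
```

View pics/w2.png

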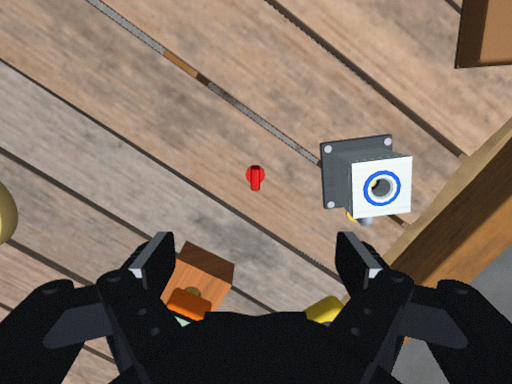

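The plug stands upright on the bench at (255,178), and the outlet bore is open at (381,188). Next is the gauge.

Request:
play_rows(
  motion=[
    [-0.135,-0.074,-0.017,0,0,0.498,1],
    [-0.135,-0.074,-0.017,0,0,0.498,1],
    [-0.135,-0.074,-0.017,0,0,0.498,1],
    [-0.135,-0.074,-0.017,0,0,0.498,1],
    [-0.135,-0.074,-0.017,0,0,0.498,1],
    [-0.135,-0.074,-0.017,0,0,0.498,1],
    [-0.135,-0.074,-0.017,0,0,0.498,1],
  ],
)

```text
time_s: 5.17
ee_pos: [0.475, 0.0069, 0.1962]
ee_rot: [0.45, 0.893, -0.0, -0.001]
force: [0.5, -0.2, 0.3]
grip_width: 0.0855
gripper_force: 0.0
```

Run:
```python
from h import *
from cell import manip
c=manip.camera('wrist');cv2.imwrite('pics/w3.png',c['color'][:,:,::-1])
W=cloud(c);
m=(W[...,2]>.09)&(W[...,2]<.105)&(np.hypot(W[...,0]-.4765,W[...,1]-.0073)<.045)
r=rect(W,m);print(m.sum(),r,np.median(W[m],0).round(4))
go(manip.get_state(),(r[0][0]/1000,r[0][1]/1000,.078),36.5)
```

```text
2266 ((476.93798828125, 8.067947387695312), (43.922122955322266, 42.81427001953125), 36.6721305847168) [0.4762 0.0092 0.0967]
t [-0.0009  0.0023  0.118 ] w [-0.001 -0.001  0.001] at [0.4747 0.0074 0.1961] F [-0.8 -0.3 -0.3] t 5.22 gw 0.0856
```

Request:
play_rows(
  motion=[
    [-0.001,0.002,0.04,0,0,0,1],
    [-0.001,0.002,0.08,0,0,0,1],
    [-0.001,0.002,0.118,0,0,0,1],
    [-0.001,0.002,0.118,0,0,0,1],
    [-0.001,0.002,0.118,0,0,0,1],
    [-0.001,0.002,0.118,0,0,0,0.4],
    [-0.001,0.002,0.118,0,0,0,0.4],
    [-0.001,0.002,0.118,0,0,0,0.4],
  ],
  grip_force=60,
)

```text
time_s: 5.88
ee_pos: [0.4804, 0.0073, 0.0814]
ee_rot: [0.45, 0.893, 0.001, 0.002]
force: [0.5, -0.3, 0.2]
grip_width: 0.0516
gripper_force: 0.0
```

Request:
play_rows(
  motion=[
    [0,0,0,0,0,0,0.4],
    [0,0,0,0,0,0,0.4],
    [0,0,0,0,0,0,0.4],
    [0,0,0,0,0,0,0.4],
  ],
)

```text
time_s: 6.22
ee_pos: [0.4799, 0.0069, 0.0814]
ee_rot: [0.45, 0.893, 0.001, 0.002]
force: [-2.2, -0.9, 7.1]
grip_width: 0.0433
gripper_force: 59.8
```

Request:
play_rows(
  motion=[
    [0,0,-0.015,0,0,0,0.4],
    [0,0,-0.04,0,0,0,0.4],
    [0,0,-0.07,0,0,0,0.4],
    [0,0,-0.1,0,0,0,0.4],
    [0,0,-0.105,0,0,0,0.4],
    [0.03,0.015,-0.105,0,0,0,0.4],
    [0.06,0.03,-0.105,0,0,0,0.4],
    [0.09,0.045,-0.105,0,0,0,0.4],
  ],
)

```text
time_s: 6.88
ee_pos: [0.4608, 0.1068, 0.1846]
ee_rot: [0.451, 0.892, 0.001, 0.001]
force: [1.6, -0.2, -1.3]
grip_width: 0.0435
gripper_force: 62.5
```

Request:
play_rows(
  motion=[
    [0.035,0.017,0,0,0,0,0.4],
    [0.07,0.035,0,0,0,0,0.4],
    [0.1,0.05,0,0,0,0,0.4],
    [0.121,0.059,0,0,0,0,0.4],
    [0.121,0.059,0,0,0,0,0.4],
    [0.121,0.059,0,0,0,0,0.4],
    [0.121,0.059,0,0,0,0,0.4],
  ],
)

```text
time_s: 7.47
ee_pos: [0.436, 0.2382, 0.1836]
ee_rot: [0.45, 0.893, -0.0, 0.0]
force: [0.3, -0.2, -2.2]
grip_width: 0.0431
gripper_force: 62.6
```

Run:
```python
from h import *
from cell import manip
c=manip.camera('side');np.savez('pics/s3',**c);print(manip.get_state()['ee_pos'],manip.get_state()['force'])
a=c['color'][90:220,100:260,::-1]
w=manip.camera('wrist');np.savez('pics/w4',**w)
cv2.imwrite('pics/s3.png',np.hstack([cv2.resize(a,(480,390),interpolation=cv2.INTER_CUBIC),cv2.resize(w['color'][:,:,::-1],(320,390))]))
```

```text
[0.43613385 0.23780113 0.18351469] [-0.8849379  -0.72206457 -1.44884484]
```

View pics/s3.png

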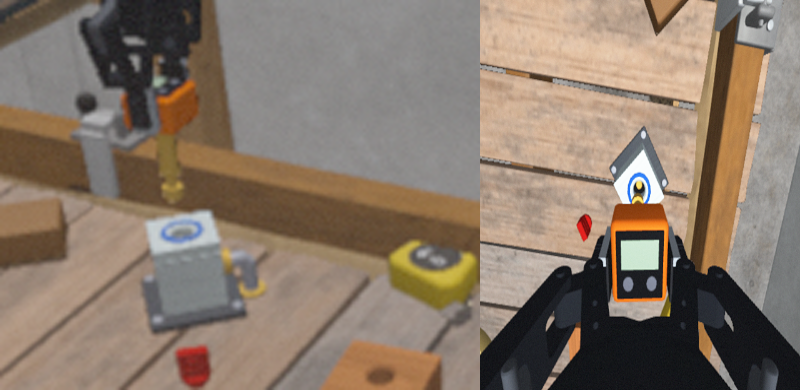

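The left panel (side view) shows the stem nose at (172,193), above the ring at (183,230). The right panel (wrist view) shows the nose over the ring at (640,187). I'll measure the offset between them next.

Run:
```python
from h import *
c=dict(np.load('pics/s3.npz'));W=cloud(c);H=hsv(c)
Rm=R.from_rotvec(np.ravel(c['rvec'])).as_matrix();C=-Rm.T@np.ravel(c['tvec']);print('cam',C.round(3))
def inroi(m,x0,y0,x1,y1):
    o=np.zeros_like(m);o[y0:y1,x0:x1]=m[y0:y1,x0:x1];return o
near=np.hypot(W[...,0]-.435,W[...,1]-.239)<.03
blue=inroi((H[...,0]>100)&(H[...,0]<130)&(H[...,1]>110),145,155,178,180)
v,u=np.nonzero(blue);e=cv2.fitEllipse(cv2.findContours(blue.astype(np.uint8),0,1)[0][0]);print('blue',blue.sum(),e)
def ray(u,v): return Rm.T@np.array([(u-c['cx'])/c['fx'],(v-c['cy'])/c['fy'],1])
d=ray(*e[0]);print('ring centre',(C+d*(.07-C[2])/d[2]).round(4))
st=inroi(near&(W[...,2]>.095)&(W[...,2]<.165)&(H[...,1]>60),145,120,175,162)
P=W[st];print(len(P))
for lo in np.arange(.095,.165,.008):
    q=P[(P[:,2]>=lo)&(P[:,2]<lo+.008)]
    if len(q)<4: continue
    # circle-free: front-surface; lateral mid + 8mm beyond nearest depth
    f=q.mean(0)[:2]-C[:2];f/=np.linalg.norm(f);l=np.array([-f[1],f[0]])
    a=q[:,:2]@f;b=q[:,:2]@l;print(lo.round(3),len(q),'lat',((b.min()+b.max())/2).round(4),'w',np.ptp(b).round(4),'near',np.percentile(a,5).round(4),'ctr',(f*(np.percentile(a,5)+.008)+l*(b.min()+b.max())/2).round(4))
```

```text
cam [ 0.135 -0.566  0.561]
blue 9 ((154.0, 169.0), (3.464101552963257, 4.920419216156006), 90.0)
ring centre [0.4177 0.2359 0.07  ]
145
0.103 23 lat -0.3231 w 0.0152 near 0.3644 ctr [0.4324 0.237 ]
0.111 17 lat -0.3226 w 0.012 near 0.3656 ctr [0.4324 0.2381]
0.119 14 lat -0.3231 w 0.0142 near 0.3664 ctr [0.4331 0.2388]
0.127 22 lat -0.3237 w 0.0145 near 0.3656 ctr [0.4336 0.2373]
0.135 21 lat -0.3231 w 0.0141 near 0.365 ctr [0.4327 0.2374]
0.143 21 lat -0.3238 w 0.0148 near 0.3659 ctr [0.4339 0.2373]
0.151 20 lat -0.323 w 0.0139 near 0.3658 ctr [0.4329 0.2379]
0.159 5 lat -0.3221 w 0.0089 near 0.3611 ctr [0.4297 0.2351]
```

Run:
```python
from h import *
c=dict(np.load('pics/s3.npz'));W=cloud(c);H=hsv(c)
m=(W[...,2]>.0665)&(W[...,2]<.075)&(np.hypot(W[...,0]-.435,W[...,1]-.239)<.045)
print(m.sum(),rect(W,m))
b=(H[...,0]>98)&(H[...,0]<132)&(H[...,1]>80)&m;print(b.sum(),rect(W,b))
c=dict(np.load('pics/top.npz'));W=cloud(c);H=hsv(c);m=(W[...,2]>.0665)&(W[...,2]<.075)&(np.hypot(W[...,0]-.435,W[...,1]-.239)<.045)
print(rect(W,m))
```

```text
236 ((434.3879089355469, 238.28688049316406), (58.01369857788086, 53.962528228759766), 72.25951385498047)
19 ((434.3781433105469, 235.18675231933594), (26.86434555053711, 31.036378860473633), 74.28179168701172)
((434.2168273925781, 238.98678588867188), (54.70783615112305, 53.835262298583984), 72.74722290039062)
```

Request:
play_rows(
  motion=[
    [0,0.0015,0,0,0,0,0.4],
    [0,0.0015,0.01,0,0,0,0.4],
    [0,0.0015,0.02,0,0,0,0.4],
    [0,0.0015,0.026,0,0,0,0.4],
    [0,0.0015,0.029,0,0,0,0.4],
    [0,0.0015,0.031,0,0,0,0.4],
    [0,0.0015,0.033,0,0,0,0.4],
    [0,0.0015,0.035,0,0,0,0.4],
  ],
)

```text
time_s: 8.23
ee_pos: [0.4374, 0.2396, 0.1484]
ee_rot: [0.45, 0.893, 0.0, 0.0]
force: [-0.3, -0.3, -1.2]
grip_width: 0.043
gripper_force: 62.6
```

Request:
play_rows(
  motion=[
    [0,0,0.002,0,0,0,0.4],
    [0,0,0.004,0,0,0,0.4],
    [0,0,0.006,0,0,0,0.4],
    [0,0,0.008,0,0,0,0.4],
    [0,0,0.01,0,0,0,0.4],
    [0,0,0.01,0,0,0,0.4],
  ],
)

```text
time_s: 8.73
ee_pos: [0.437, 0.2394, 0.138]
ee_rot: [0.45, 0.893, -0.0, -0.0]
force: [0.3, -0.3, -1.0]
grip_width: 0.0433
gripper_force: 62.6
```

Request:
play_rows(
  motion=[
    [0,0,0.0015,0,0,0,0.4],
    [0,0,0.003,0,0,0,0.4],
    [0,0,0.0045,0,0,0,0.4],
    [0,0,0.006,0,0,0,0.4],
    [0,0,0.006,0,0,0,0.4],
  ],
)

```text
time_s: 9.15
ee_pos: [0.4376, 0.2396, 0.1327]
ee_rot: [0.45, 0.893, 0.0, 0.0]
force: [0.9, -0.5, -0.2]
grip_width: 0.0429
gripper_force: 62.8
```

Request:
play_rows(
  motion=[
    [0,0,0.0015,0,0,0,0.4],
    [0,0,0.003,0,0,0,0.4],
    [0,0,0.003,0,0,0,0.4],
  ],
)

```text
time_s: 9.4
ee_pos: [0.4372, 0.2396, 0.1291]
ee_rot: [0.45, 0.893, 0.0, -0.0]
force: [0.5, 0.2, -1.0]
grip_width: 0.043
gripper_force: 62.6
```

Request:
play_rows(
  motion=[
    [0,0,0.001,0,0,0,0.4],
    [0,0,0.002,0,0,0,0.4],
    [0,0,0.002,0,0,0,0.4],
  ],
)

```text
time_s: 9.65
ee_pos: [0.4373, 0.2395, 0.1276]
ee_rot: [0.45, 0.893, 0.0, 0.0]
force: [-0.2, -1.6, 1.8]
grip_width: 0.0429
gripper_force: 63.1
```

Request:
play_rows(
  motion=[
    [0,0,0.001,0,0,0,0.4],
    [0,0,0.002,0,0,0,0.4],
    [0,0,0.002,0,0,0,0.4],
  ],
)

```text
time_s: 9.9
ee_pos: [0.4374, 0.2395, 0.1258]
ee_rot: [0.45, 0.893, 0.0, 0.0]
force: [-1.3, -1.3, 4.1]
grip_width: 0.0436
gripper_force: 63.5
```

Request:
play_rows(
  motion=[
    [0,0,0.001,0,0,0,0.4],
    [0,0,0.0015,0,0,0,0.4],
    [0,0,0.0015,0,0,0,0.4],
  ],
)

```text
time_s: 10.15
ee_pos: [0.4374, 0.2395, 0.1246]
ee_rot: [0.45, 0.893, 0.0, 0.0]
force: [-0.5, -2.5, 7.0]
grip_width: 0.0433
gripper_force: 63.8
```

Request:
play_rows(
  motion=[
    [0,0,0.001,0,0,0,0.4],
    [0,0,0.001,0,0,0,0.4],
  ],
)

```text
time_s: 10.32
ee_pos: [0.4374, 0.2394, 0.1237]
ee_rot: [0.45, 0.893, -0.0, 0.0]
force: [-1.7, -1.4, 7.8]
grip_width: 0.0432
gripper_force: 64.0
```

Request:
play_rows(
  motion=[
    [0,0,0.001,0,0,0,0.4],
    [0,0,0.001,0,0,0,0.4],
  ],
)

```text
time_s: 10.48
ee_pos: [0.4374, 0.2394, 0.1227]
ee_rot: [0.45, 0.893, -0.0, 0.0]
force: [-2.5, -3.1, 8.1]
grip_width: 0.043
gripper_force: 64.0
```

Request:
play_rows(
  motion=[
    [0,0,0.0007,0,0,0,0.4],
    [0,0,0.0007,0,0,0,0.4],
  ],
)

```text
time_s: 10.65
ee_pos: [0.4374, 0.2394, 0.1222]
ee_rot: [0.45, 0.893, -0.0, 0.0]
force: [-2.0, -3.2, 8.5]
grip_width: 0.0431
gripper_force: 64.1
```

Request:
play_rows(
  motion=[
    [0,0,0.0007,0,0,0,0.4],
    [0,0,0.0007,0,0,0,0.4],
  ],
)

```text
time_s: 10.82
ee_pos: [0.4375, 0.2394, 0.1217]
ee_rot: [0.45, 0.893, -0.0, 0.0]
force: [-1.8, -2.1, 9.8]
grip_width: 0.0432
gripper_force: 64.2
```

Request:
play_rows(
  motion=[
    [0,0,0.0006,0,0,0,0.4],
    [0,0,0.0006,0,0,0,0.4],
  ],
)

```text
time_s: 10.98
ee_pos: [0.4375, 0.2394, 0.1212]
ee_rot: [0.45, 0.893, -0.0, 0.0]
force: [-2.3, -2.4, 10.3]
grip_width: 0.043
gripper_force: 64.3
```

Request:
play_rows(
  motion=[
    [0,0,0.0006,0,0,0,0.4],
    [0,0,0.0006,0,0,0,0.4],
  ],
)

```text
time_s: 11.15
ee_pos: [0.4375, 0.2394, 0.1208]
ee_rot: [0.45, 0.893, -0.0, 0.0]
force: [-2.8, -3.6, 11.6]
grip_width: 0.0432
gripper_force: 64.5
```

Request:
play_rows(
  motion=[
    [0,0,0.0005,0,0,0,0.4],
    [0,0,0.0005,0,0,0,0.4],
  ],
)

```text
time_s: 11.32
ee_pos: [0.4375, 0.2394, 0.1207]
ee_rot: [0.45, 0.893, -0.0, 0.0]
force: [-3.4, -3.7, 13.3]
grip_width: 0.043
gripper_force: 64.8
```

Request:
play_rows(
  motion=[
    [0,0,-0.001,0,0,0,0.4],
    [0,0,-0.002,0,0,0,0.4],
    [0,0,-0.003,0,0,0,0.4],
    [0,0,-0.003,0,0,0,0.4],
  ],
)

```text
time_s: 11.65
ee_pos: [0.4374, 0.2394, 0.1225]
ee_rot: [0.45, 0.893, -0.0, 0.0]
force: [-2.1, -2.8, 6.6]
grip_width: 0.043
gripper_force: 63.7
```

Request:
play_rows(
  motion=[
    [0,0,-0.001,0,0,0,0.4],
    [0,0,-0.001,0,0,0,0.4],
    [0,0,-0.001,0,0,0,0.4],
  ],
)

```text
time_s: 11.9
ee_pos: [0.4373, 0.2394, 0.123]
ee_rot: [0.45, 0.893, -0.0, 0.0]
force: [-1.1, -1.6, 3.4]
grip_width: 0.0425
gripper_force: 63.1
```

Request:
play_rows(
  motion=[
    [0,0,-0.001,0,0,0,0.4],
    [0,0,-0.001,0,0,0,0.4],
    [0,0,-0.001,0,0,0,0.4],
  ],
)

```text
time_s: 12.15
ee_pos: [0.4372, 0.2395, 0.1232]
ee_rot: [0.45, 0.893, -0.0, -0.0]
force: [2.0, -0.4, -4.3]
grip_width: 0.0432
gripper_force: 62.1
```

Pulling back meets stiff resistance, so the gauge is locked. I'll ease the pull and let go.

Request:
play_rows(
  motion=[
    [0,0,0.0005,0,0,0,0.4],
    [0,0,0.0005,0,0,0,0.6],
    [0,0,0.0005,0,0,0,0.8],
    [0,0,0.0005,0,0,0,1],
    [0,0,0.0005,0,0,0,1],
    [0,0,-0.02,0,0,0,1],
    [0,0,-0.055,0,0,0,1],
    [0,0,-0.09,0,0,0,1],
  ],
)

```text
time_s: 12.82
ee_pos: [0.4358, 0.2389, 0.2134]
ee_rot: [0.45, 0.893, -0.002, -0.001]
force: [0.8, 1.4, -0.4]
grip_width: 0.0853
gripper_force: 0.0
```

Request:
play_rows(
  motion=[
    [0,0,-0.03,0,0,0,1],
    [0,0,-0.03,0,0,0,1],
    [0,0,-0.03,0,0,0,1],
  ],
)

```text
time_s: 13.07
ee_pos: [0.4388, 0.2404, 0.2469]
ee_rot: [0.45, 0.893, 0.002, 0.002]
force: [-0.0, -0.7, 0.3]
grip_width: 0.085
gripper_force: 0.0
```

Run:
```python
from h import *
from cell import manip
c=manip.camera('side');W=cloud(c);H=hsv(c)
m=(H[...,0]>=5)&(H[...,0]<14)&(H[...,1]>190)&(np.hypot(W[...,0]-.435,W[...,1]-.239)<.05)
print(m.sum(),np.percentile(W[m][:,2],[2,98]).round(4),rect(W,m)); s=manip.get_state();print(s['force'],s['ee_pos'])
w=manip.camera('wrist');V=cloud(w);t=(V[...,2]>.12)&(V[...,2]<.15)&(np.hypot(V[...,0]-.435,V[...,1]-.239)<.045);print('case top',np.median(V[t],0).round(4),rect(V,t))
cv2.imwrite('pics/e.png',np.hstack([cv2.resize(c['color'][60:260,80:340,::-1],(480,370)),cv2.resize(w['color'][:,:,::-1],(320,370))]))
```

```text
170 [0.1118 0.1359] ((434.5966796875, 224.2162322998047), (31.64868927001953, 57.56311798095703), 83.66304779052734)
[ 0.2297388   0.4835787  -1.25222822] [0.4375678  0.23970506 0.24462309]
case top [0.4344 0.2429 0.1381] ((435.8626403808594, 240.84320068359375), (43.970577239990234, 43.365516662597656), 36.09496307373047)
```

View pics/e.png

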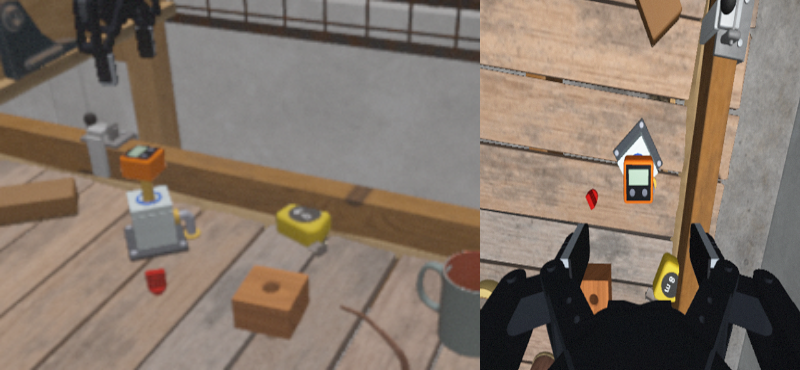

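The gauge stands in the outlet by itself, with its case at (142,160) in the left panel. The case top is at 138 mm, so the tip is 28 mm deep, which is the locked depth. The plug stands on the bench at (156,280).

```bash
python3 -c "
from cell import manip
print(manip.job_done())"
```

```text
the job is handed in; nothing more can be done
None
```

The job is handed in: the dust plug stands on the bench, the gauge is locked in the outlet about 28 mm deep and stays in by itself, and I moved none of the mug, oil can or tape measure.

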